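# Load the sample wheel and index it under the probe

### The job

Take the stub with the square chip out of the rack and set it down, chip up and fully home, in the empty pocket of the sample wheel that is right next to the one under the probe; do not let it drop in. Then turn the wheel on by just one click, so that this stub comes to rest under the probe. Leave the other stubs in their places and do not disturb the other things on the bench.

Things in the scene. Friction and masses are not known exactly. Their poses are not given: they have to be found in the camera images.
- square_stub_mid (a point): The stub to load: aluminium cylinder 30 mm in diameter, 25 mm tall, lower edge chamfered 1.5 mm, about 50 g, with a dark square chip (19.5 mm wide, 1.3 mm thick) on its top. This point is its centre, 12.5 mm above its underside; z is its axis. It starts upright in one of the rack's recesses.
- strip_stub_mid (a point): A like stub in the rack whose chip is a narrow strip (6.5 by 25 mm); leave it. Its centre, as above.
- disc_stub_mid (a point): A like stub in the rack whose chip is a small round disc (13 mm); leave it. Its centre, as above.
- rack: White stub rack, fixed, 190 mm long (x), 66 mm wide (y), 14 mm high, with three round recesses 31.8 mm wide in a row along x, at x = -58, 0 and 58 mm; their floor is 6 mm above the bench, so stubs stand 17 mm proud. Which stub is in which recess varies. Origin under its centre, on the bench.
- wheel (a joint): Angle of the sample wheel: 0 at the start, grows as it turns clockwise seen from above; a click each 1.047 (60 deg), no stops. Dark disc 208 mm wide, its top 53 mm above the bench, on a black base plate 370 x 250 mm. A spring detent pulls it into the nearest click (within about 1 deg) from up to 28 deg away; it takes at most 0.35 N m to turn it over.
- knob_grip (a point): Point on the wheel's axis at the height to grip its knurled black knob: 47 mm in diameter, 70 to 102 mm above the bench (this point: 88 mm). The knob is fixed to the wheel and turns it. z up; the frame turns with the wheel; at the start its x axis points from the wheel's axis to the probe.
- pocket1 (a point): The empty pocket to load: centre of its floor. Round, 31.5 mm wide, 10 mm deep (floor 43 mm, mouth 53 mm above the bench), 80 mm from the wheel's axis, 60 deg counter-clockwise of the probe (from above) at the start: one click clockwise brings it under the probe. A seated stub's centre is 12.5 mm above this point; it stands 15 mm proud. Moves with the wheel.
- pocket0 (a point): The pocket that is under the probe at the start; it holds wheel_stub_a. Centre of its floor, like pocket1. Moves with the wheel.
- pocket5 (a point): The next pocket, 60 degrees clockwise of pocket0; it holds wheel_stub_b. Centre of its floor, like pocket1. The other three pockets (pocket2 to 4) are empty. Moves with the wheel.
- wheel_stub_a_mid (a point): Stub with a strip chip, loose in pocket0; it stays there and turns with the wheel. Its centre, as for the others.
- wheel_stub_b_mid (a point): Stub with a small round chip, loose in pocket5; it stays there and turns with the wheel. Its centre, as for the others.
- probe_tip (a point): Lower end of the fixed optical probe, a 6 mm steel ferrule pointing down, 77 mm above the bench and 80 mm from the wheel's axis. A 10 mm steel arm (axis 98 mm above the bench) holds it, from a post 130 mm from the wheel's axis; a fibre leaves its top, arches at most 137 mm above the bench and runs outward to a small grey box.
- tweezers: Steel tweezers lying beside the rack, 125 mm long along x, 12 mm wide and 10 mm high; leave them. Origin under the middle.
- dropper_bottle: Small amber bottle with a black cap, 35 mm wide, 82 mm high, standing; leave it. Origin under its centre.
- lens_tube: Short black tube with a lens, 31 mm wide, 40 mm high, standing; leave it. Origin under its centre.
- post: Steel optical post, 12.7 mm thick and 80 mm high, standing on a 25 mm foot; leave it. Origin under its centre.
- hex_driver: Black-handled hex driver lying, 200 mm long along x, 26 mm thick; leave it. Origin under the middle.
- chip_box: Flat chip box with a clear lid, 76 by 76 by 20 mm; leave it. Origin under its centre.
- cap_screw: Cap screw, 22 mm high, standing on its head on a corner of the wheel's base plate (13 mm thick); leave it. Origin under its head.
There are look-alikes about, which are no part of the job. What is shaped like the part that bears square_stub_mid but red is not meant.

How it is judged:
By the outcome, as a careful person would: the job done as asked, in the order asked, and still so for the second after the job is handed in, with the robot touching nothing.
It also fails if it takes over 53 s, if anything falls off the work surface, if the arm or the gripper's body presses on something with over 40 N, if the wrist force passes 120 N, or if a joint passes its speed limit or range.

### The arm

A 6-joint arm with a two-finger parallel gripper is mounted at the origin on the work surface. World frame = base frame: x ahead of the robot, y to its left, z up, the work surface at z = 0. Lengths are in m, angles in degrees, forces in N, time in s.
With the tool pointing down it reaches from about 0.275 to 0.725 m from the base axis. Payload 5.6 kg.
Tool frame: the origin (TCP) lies midway between the tips of the shut fingers; the grasp point (between the pads) lies 19 mm behind it; z points along the fingers, y is the direction in which the jaws open and shut (so a half turn about z gives the same grasp; the last joint's range is limited). The gripper opens to 85 mm and grips with 20 to 120 N. Pads are 22 mm wide; open, the fingers measure 114 mm over their backs; the gripper's body (76 mm by 85 mm) begins 54 mm behind the grasp point. The pads swing forward as they close: fully open they stand 13 mm farther back than shut.
Start: joints at [-50.329, 14.616, 6.199, 0, -81.583, -16.306], TCP at [0.218, -0.505, 0.231] pointing down, gripper open.
Joint ranges: [-168.99, 168.99], [-69.2, 112.95], [-62.41, 85.93], [-164.36, 98.24], [-168.68, -3.75], [-174.98, 174.98]. Speed limits (degrees/s): [147.25, 147.25, 180, 180, 180, 180].

### API

Orientations are given as [roll, pitch, yaw] about the fixed x, y, z axes, in that order (R = Rz(yaw) Ry(pitch) Rx(roll)).
In Python, from workcell import env, cams gives the robot as it stands. The module is installed in compiled form; this text tells all that it offers.
- The arm moves only by the tool drive_tool, never from a script. Its argument "targets" is text: rows parted by semicolons, each of 6 numbers parted by spaces: the shift along the tool's x, y, z in mm, then the turn, a rotation vector about the tool's x, y, z in degrees. A call has 1 to 12 rows; each row is the pose to reach, as a shift and turn from the pose commanded when the call began, along the tool's axes at that moment; what a row does not reach only later rows make up. A row lasts 1/8 s, in which the tool goes at most 62.5 mm and 10.7 degrees, less where a joint would pass 70% of its speed; a pose out of reach is approached as far as the arm can. A call with a gripper value outside its range is refused whole. "hand" is the finger opening in mm, from 0 to 85.4, set as the call begins (left out, the last holds). The fingers move at their own pace and stop on an object; "force" is the grip in N (left out, the last holds). Time passes only in rows, so rows that repeat a pose let the fingers close. It gives the time, the measured TCP pose, the force and the opening at its end, in the units of the state.
- env.get_state(): the state, without advancing time (a new reading comes with each control period).
- cams.capture(name): name is "scene" or "top" or "wrist"; returns the picture (480x640x3 uint8, red, green, blue); there is no depth.
- cams.camera_params(name): a dict with "K" (3x3 intrinsics, pixels), "k1" (the pictures are not rectified: a ray, as slopes to the right and down, at radius r is drawn at 1 + k1 r^2 times it, then the intrinsics apply), "R" (3x3) and "t" (3): a world point X has camera coordinates R X + t; the wrist camera has in their place "tool_from_camera" (4x4, takes a point from camera to tool coordinates, whose origin is the TCP and whose axes are the flange's). Camera axes: x right, y down, z forward; pixel columns grow to the right and rows downward; lengths in m; the calibration is good to about 2 mm. A picture is of the moment at which its call begins: read the wrist's pose just before it. camera_params takes no time and is no camera call.
- env.sign_off(): hands the job in, once; it reports no verdict.
The state is a dict: "t": time; "joint_positions": joint angles; "qd": joint speeds; "effort": joint torques, N m; "position": TCP position; "orientation": TCP orientation; "wrist_force": force on the tool from outside, world axes, zero at the start; "ft_torque": the same for the moment, N m; "width": finger opening in m.
Only numpy, scipy, OpenCV 4.12 (cv2) and the standard library are available. Lean on these libraries where they do the work, as an engineer would, in place of code of your own. Each camera call takes 0.05 s, during which the arm holds its last target.

## Working session

There is one attempt and no reset: what is moved stays moved. The work goes in short steps, Python scripts to look and compute and a tool call to move; the robot and the scene stay as the last step left them, time stands still between calls to the robot, and variables do not carry over. Pictures are saved under pics/ and viewed, and the job is handed in when it is done.

Besides the shell and the picture viewer there is one more tool, called after "Call:" as name(argument=value, ...) on one line, values as JSON. drive_tool: Moves the arm, as the interface text tells. Its arguments: {"type":"object","properties":{"targets":{"type":"string"},"hand":{"type":"number"},"force":{"type":"number"}},"required":["targets"]}

```bash
mkdir -p pics; cat > h.py <<'E'
import numpy as np, cv2
from workcell import env, cams
from scipy.spatial.transform import Rotation as Ro
def snap(n,f):
    s=env.get_state(); im=cams.capture(n); cv2.imwrite('pics/'+f,cv2.cvtColor(im,cv2.COLOR_RGB2BGR)); return s,im
def pose(s):
    T=np.eye(4); T[:3,:3]=Ro.from_euler('xyz',s['orientation'],degrees=True).as_matrix(); T[:3,3]=s['position']; return T
def cam(n,s=None):
    p=cams.camera_params(n); 
    if n=='wrist':
        C=pose(s)@np.array(p['tool_from_camera']); return p,C[:3,:3],C[:3,3]
    R=np.array(p['R']);t=np.array(p['t']); return p,R.T,-R.T@t
def ray(n,uv,s=None):
    p,R,c=cam(n,s);K=np.array(p['K'])
    d=np.linalg.inv(K)@np.array([uv[0],uv[1],1.]); r=np.hypot(d[0],d[1]); q=r
    for _ in range(30): q=r/(1+p['k1']*q*q)
    if r>0: d[:2]*=q/r
    return c,R@d
def onz(n,uv,z,s=None):
    c,d=ray(n,uv,s); return c+d*(z-c[2])/d[2]
def proj(n,X,s=None):
    p,R,c=cam(n,s);K=np.array(p['K']); x=R.T@(np.array(X)-c); a=x[:2]/x[2]; a=a*(1+p['k1']*(a@a)); return K[:2,:2]@a+K[:2,2]
E
python3 - <<'E'
from h import *
for n in('scene','top','wrist'): s,_=snap(n,n+'0.png')
print(env.get_state())
for n in('scene','top','wrist'): print(n,cam(n,s))
E
```

```text
{'t': 0.15, 'joint_positions': array([-5.03290946e+01,  1.46450152e+01,  6.14735133e+00, -1.83426763e-02,
       -8.15827027e+01, -1.63071643e+01]), 'qd': array([-0.01890336, -0.11574174,  0.28157212,  0.07974033, -0.0217129 ,
        0.05515154]), 'effort': array([-2.44211027e-03, -3.86945343e+01,  2.38077289e+01,  5.36683023e+00,
       -4.67105565e-03, -3.71217936e-06]), 'position': array([ 0.21800795, -0.50454702,  0.23060853]), 'orientation': array([ 1.79917772e+02, -5.15448585e-03, -1.56638953e+02]), 'wrist_force': array([-0.2804787 , -0.48601644, -0.01190158]), 'ft_torque': array([-0.00314355,  0.05912786,  0.00381243]), 'width': 0.08538509178444842}
scene ({'K': array([[547.01263879,   0.        , 323.96459821],
       [  0.        , 547.01263879, 239.61910886],
       [  0.        ,   0.        ,   1.        ]]), 'k1': 0.0019397806609995254, 'R': array([[-0.77757369,  0.62853128, -0.01809944],
       [ 0.41827748,  0.49554192, -0.76123725],
       [-0.46949239, -0.59948864, -0.64822084]]), 't': array([ 0.42440567, -0.13593572,  1.53247208])}, array([[-0.77757369,  0.41827748
[... 840 characters left out ...]
2.42490766, 239.23105296],
       [  0.        ,   0.        ,   1.        ]]), 'k1': -0.04838264124860699, 'tool_from_camera': array([[ 1.15401999e-03, -9.61640152e-01, -2.74311659e-01,
         6.85072581e-02],
       [ 9.99998932e-01,  1.35560204e-03, -5.45301619e-04,
         9.56163055e-04],
       [ 8.96241377e-04, -2.74310737e-01,  9.61640690e-01,
        -1.42595479e-01],
       [ 0.00000000e+00,  0.00000000e+00,  0.00000000e+00,
         1.00000000e+00]])}, array([[-3.97616373e-01,  8.82450945e-01,  2.51359403e-01],
       [ 9.17551370e-01,  3.82155068e-01,  1.09804314e-01],
       [ 8.38651260e-04,  2.74295158e-01, -9.61645186e-01]]), array([ 0.15485825, -0.5309658 ,  0.3730713 ]))
```

View pics/scene0.png

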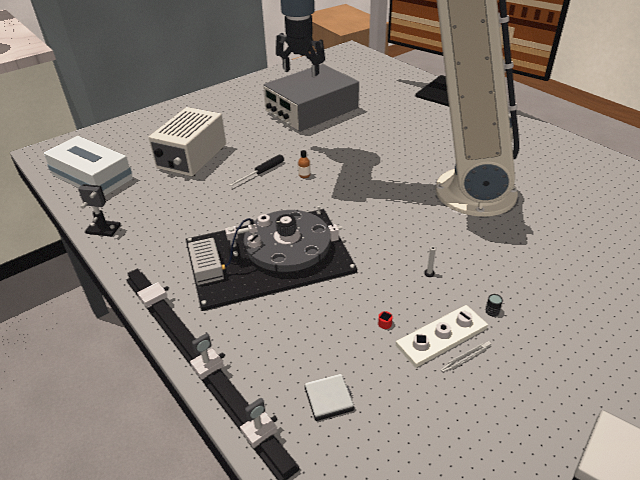

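View pics/top0.png

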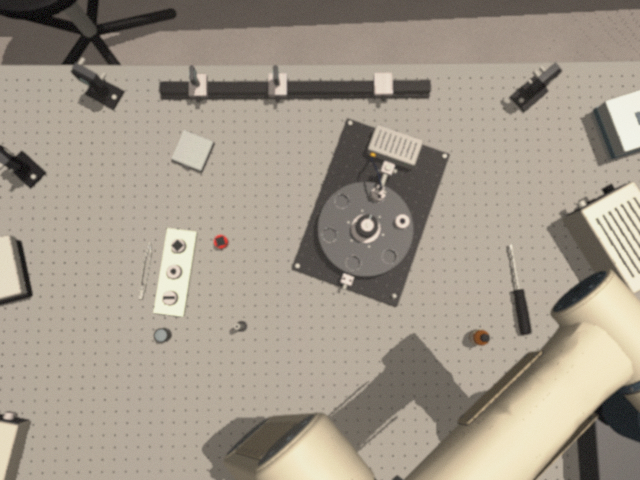

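View pics/wrist0.png

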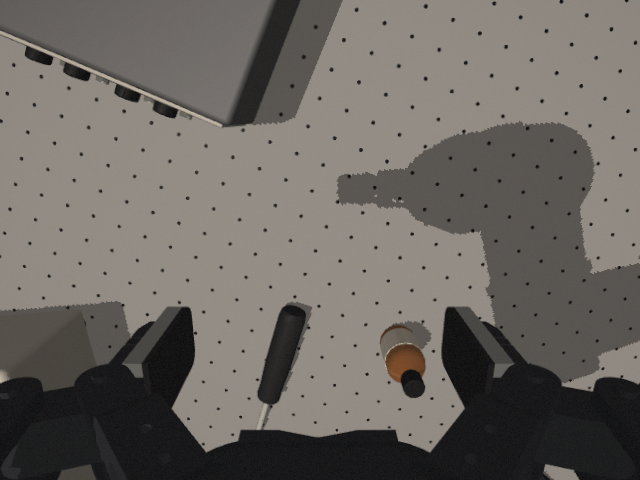

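Candidates (top picture): dark square on a white-metal stub at (178,246), the disc stub at (173,271), the strip stub at (169,297), and the red look-alike with a square at (221,242). The one to take is (178,246). I'll check that in a close crop.

```bash
python3 - <<'E'
import cv2, numpy as np
a=cv2.imread('pics/top0.png'); 
c1=cv2.resize(a[220:320,135:245],None,fx=5,fy=5,interpolation=cv2.INTER_CUBIC)
c2=cv2.resize(a[115:310,285:455],None,fx=3,fy=3,interpolation=cv2.INTER_CUBIC)
cv2.imwrite('pics/c1.png',c1);cv2.imwrite('pics/c2.png',c2)
s=cv2.imread('pics/scene0.png')
cv2.imwrite('pics/c3.png',cv2.resize(s[190:320,180:370],None,fx=4,fy=4,interpolation=cv2.INTER_CUBIC))
from h import *
for n,uv,z in[('square',(178,244.5),.032),('disc',(173.5,271),.032),('strip',(169,296.5),.032),('knob',(367,226),.102),('p0',(378.5,192.5),.068),('ebox',(395,146),.04),('bottle',(481,337),.082)]:
    print(n,onz('top',uv,z).round(4))
E
```

```text
square [0.5217 0.281  0.032 ]
disc [0.4632 0.2897 0.032 ]
strip [0.4075 0.2982 0.032 ]
knob [ 0.5485 -0.1317  0.102 ]
p0 [ 0.6272 -0.1607  0.068 ]
ebox [ 0.7388 -0.2026  0.04  ]
bottle [ 0.315  -0.3665  0.082 ]
```

View pics/c1.png

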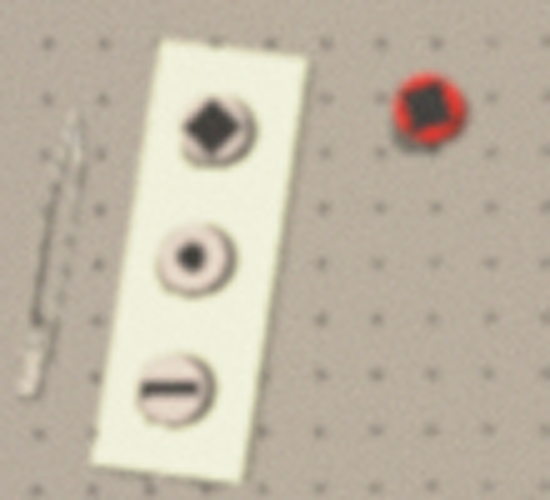

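View pics/c2.png

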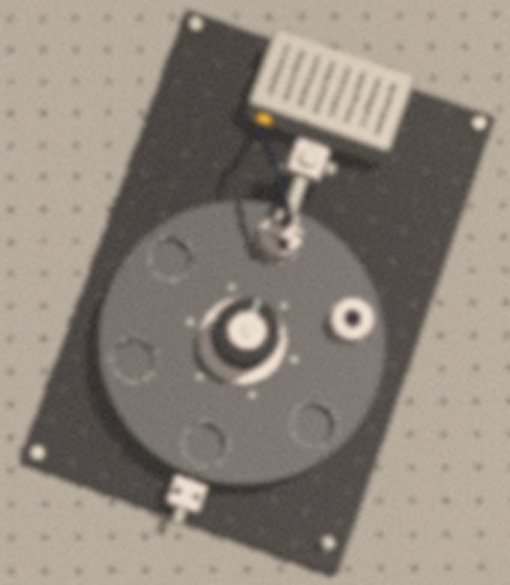

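View pics/c3.png

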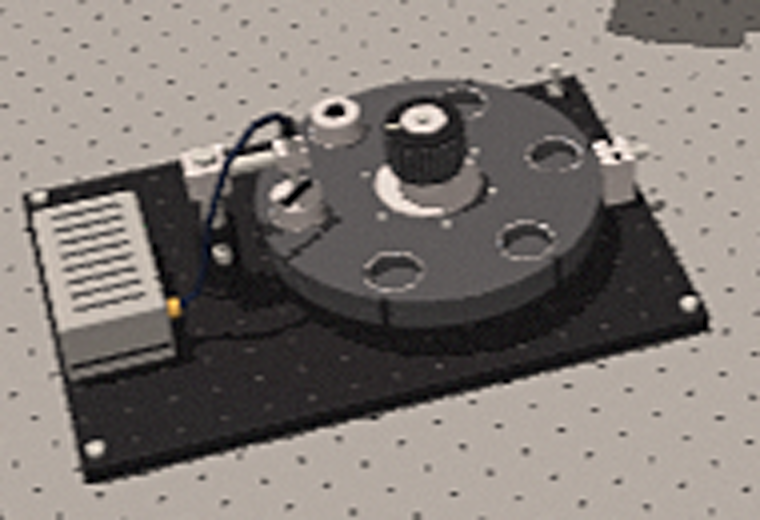

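The crop confirms it: the non-red stub with the dark square is at the rack's +x end. Pocket1 is the empty pocket at about (342,201) in the top picture. Next I'll look at the wheel from above with the wrist camera.

Call:
drive_tool(targets="-46 22 -2 0 0 3; -92 44 -4 0 0 7; -137 66 -6 0 0 10; -183 89 -8 0 0 14; -229 111 -10 0 0 18; -275 133 -12 0 0 21; -320 155 -14 0 0 25; -366 177 -16 0 0 28; -412 200 -18 0 0 32; -458 222 -20 0 0 32; -458 222 -20 0 0 32; -458 222 -20 0 0 32", hand=60, force=40)

```text
t: 1.65
position: [0.5504, -0.1194, 0.2508]
orientation: [-180.0, -0.1, 171.4]
wrist_force: [0.1, -0.2, -0.2]
width: 0.06
```

```bash
python3 - <<'E'
from h import *
s,_=snap('wrist','w1.png'); print(s['t'],s['position'],s['orientation'],s['joint_positions'].round(1),s['width'])
import json; json.dump({k:np.array(v).tolist() for k,v in s.items()},open('s_w1.json','w'))
E
```

```text
1.65 [ 0.55035057 -0.11939016  0.25084883] [-1.79985482e+02 -5.70397798e-02  1.71394353e+02] [   3.7   15.9   10.8    0.   -84.9 -102.3] 0.059985048022422716
```

View pics/w1.png

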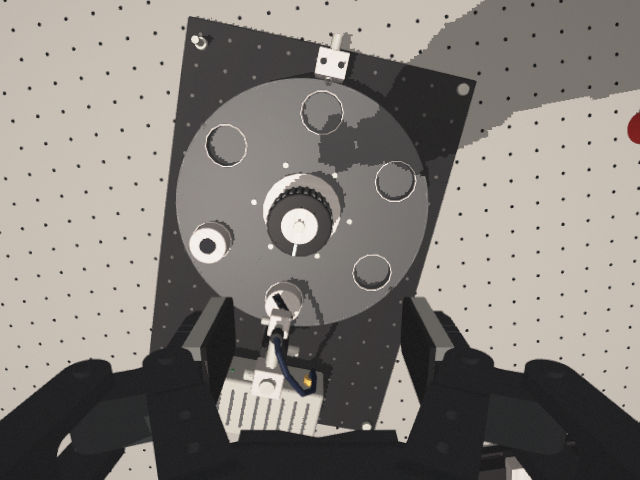

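The wheel is seen from above. Pocket1 is at (371,272), the knob at (299,226), stub a under the probe at (283,300) and stub b at (208,244). The fibre curves from (277,335) to (308,388), about 80 mm clear of pocket1. Now I'll measure the pocket rims.

```bash
cat >> h.py <<'E'
def rim(n,im,uv,z,s=None,rmin=.012,rmax=.0195,th=150,rnom=.01575):
    """bright rim pixels round uv cast on plane z, robust circle fit"""
    g=cv2.cvtColor(im,cv2.COLOR_RGB2GRAY); v,u=np.nonzero(g>th)
    k=(abs(u-uv[0])<60)&(abs(v-uv[1])<60); u=u[k];v=v[k]
    P=np.array([onz(n,(a,b),z,s)[:2] for a,b in zip(u,v)]); c=onz(n,uv,z,s)[:2]
    for it in range(8):
        r=np.hypot(*(P-c).T); m=(r>rmin)&(r<rmax)
        if it>2: m=abs(r-rnom)<.0015
        Q=P[m]; A=np.c_[2*Q,np.ones(len(Q))]; x=np.linalg.lstsq(A,(Q**2).sum(1),rcond=None)[0]; c=x[:2]
    return c,np.sqrt(x[2]+c@c),len(Q)
E
python3 - <<'E'
from h import *; import json
s=json.load(open('s_w1.json')); im=cv2.cvtColor(cv2.imread('pics/w1.png'),cv2.COLOR_BGR2RGB)
C={}
for n,uv in dict(p1=(371,272),p2=(395,181),p3=(322,112),p4=(226,145)).items():
    c,r,k=rim('wrist',im,uv,.053,s); C[n]=c; print(n,c.round(4),round(r,4),k)
A=(C['p1']+C['p4'])/2; print('axis',A.round(4),np.hypot(*(C['p1']-A)),np.hypot(*(C['p2']-A)),np.degrees(np.arctan2(*(C['p1']-A)[::-1])))
print('knob top',onz('wrist',(299,226),.102,s).round(4))
print('fibre',[onz('wrist',u,.125,s).round(3) for u in((280,345),(300,380),(310,388))])
E
```

```text
p1 [ 0.6142 -0.0811] 0.0163 171
p2 [ 0.5392 -0.0532] 0.0163 129Traceback (most recent call last):
  File "<stdin>", line 5, in <module>
  File "h.py", line 27, in rim
    P=np.array([onz(n,(a,b),z,s)[:2] for a,b in zip(u,v)]); c=onz(n,uv,z,s)[:2]
                ~~~^^^^^^^^^^^^^
  File "h.py", line 20, in onz
    c,d=ray(n,uv,s); return c+d*(z-c[2])/d[2]
        ~~~^^^^^^^^
  File "h.py", line 14, in ray
    p,R,c=cam(n,s);K=np.array(p['K'])
          ~~~^^^^^
  File "h.py", line 9, in cam
    p=cams.camera_params(n);
ValueError: time passes only in moves, steps and waits
```

```bash
sed -i 's/p=cams.camera_params(n); *$/p=P_[n]/; s/^def snap/import json as _j, os\nif not os.path.exists("cp.json"): _j.dump({n:{k:np.array(v).tolist() for k,v in cams.camera_params(n).items()} for n in ("scene","top","wrist")},open("cp.json","w"))\nP_=_j.load(open("cp.json"))\ndef snap/' h.py
python3 - <<'E'
from h import *; import json
s=json.load(open('s_w1.json')); im=cv2.cvtColor(cv2.imread('pics/w1.png'),cv2.COLOR_BGR2RGB)
C={}
for n,uv in dict(p1=(371,272),p2=(395,181),p3=(322,112),p4=(226,145)).items():
    c,r,k=rim('wrist',im,uv,.053,s); C[n]=c; print(n,c.round(4),round(r,4),k)
A=(C['p1']+C['p4'])/2; print('axis',A.round(4),np.hypot(*(C['p1']-A)),np.hypot(*(C['p2']-A)),np.degrees(np.arctan2(*(C['p1']-A)[::-1])))
print('knob top',onz('wrist',(299,226),.102,s).round(4))
print('fibre',[onz('wrist',u,.125,s).round(3) for u in((280,345),(300,380),(310,388))])
print(env.get_state()['t'])
E
```

```text
p1 [ 0.6142 -0.0811] 0.0163 171
p2 [ 0.5392 -0.0532] 0.0163 129
p3 [ 0.4775 -0.1043] 0.0163 173
p4 [ 0.4909 -0.1832] 0.0163 231
axis [ 0.5526 -0.1321] 0.08002424191566387 0.08005810587749712 39.6352085919608
knob top [ 0.5527 -0.132   0.102 ]
fibre [array([ 0.632, -0.158,  0.125]), array([ 0.662, -0.148,  0.125]), array([ 0.67 , -0.142,  0.125])]
1.7
```

Call:
drive_tool(targets="11 49 6 0 0 0; 22 98 12 0 0 0; 32 147 18 0 0 0; 43 196 25 0 0 0; 54 245 31 0 0 0; 65 294 37 0 0 0; 76 343 43 0 0 0; 86 391 50 0 0 0; 86 391 50 0 0 0; 86 391 50 0 0 0; 86 391 50 0 0 0")

```text
t: 3.08
position: [0.5246, 0.2787, 0.2019]
orientation: [180.0, 0.0, 171.3]
wrist_force: [-0.2, -0.6, -0.3]
width: 0.0601
```

```bash
python3 - <<'E'
from h import *
s,_=snap('wrist','w2.png'); print(s['t'],s['position'],s['orientation'],s['joint_positions'].round(1),s['width'])
import json; json.dump({k:np.array(v).tolist() for k,v in s.items()},open('s_w2.json','w'))
E
```

```text
3.075 [0.5246166  0.27868307 0.20191949] [1.79969816e+02 3.73029662e-02 1.71264298e+02] [  43.    20.1    9.6    0.   -79.4 -141.8] 0.06005128582320113
```

View pics/w2.png

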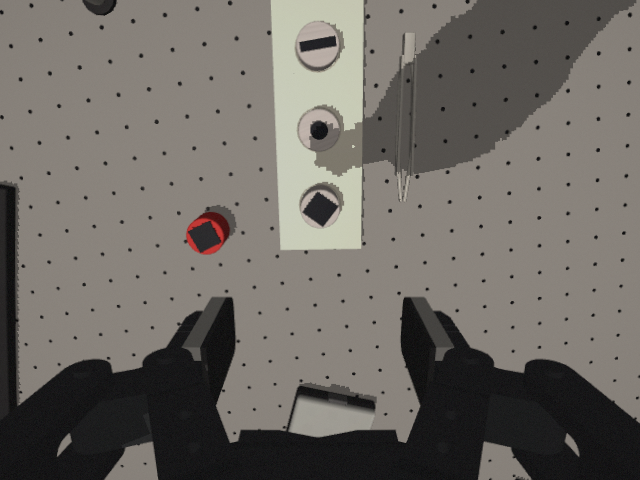

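The stub with the square chip is at (320,208), with the red look-alike apart from it at (206,235). I'll measure the chip's centroid and its rim.

```bash
python3 - <<'E'
from h import *; import json
s=json.load(open('s_w2.json')); im=cv2.cvtColor(cv2.imread('pics/w2.png'),cv2.COLOR_BGR2RGB)
g=cv2.cvtColor(im,cv2.COLOR_RGB2GRAY)
for n,(u,v) in dict(sq=(320,208),disc=(319,130),strip=(318,44)).items():
    m=np.zeros_like(g); cv2.circle(m,(u,v),19,255,-1); m=((g<75)&(m>0)).astype('u1')
    k,l,st,ce=cv2.connectedComponentsWithStats(m); i=1+st[1:,4].argmax()
    p=onz('wrist',ce[i],.0323,s); print(n,ce[i].round(1),st[i],p.round(4), (pose(s)[:3,:3].T@(p-np.array(s['position']))*1000).round(1))
print(proj('wrist',pose(s)[:3,3],s), proj('wrist',pose(s)[:3,3]-[0,0,.0],s))
cv2.imwrite('pics/c4.png',cv2.resize(cv2.imread('pics/w2.png')[160:270,270:380],None,fx=5,fy=5))
E
```

```text
sq [319.9 208.7] [303 192  35  34 633] [0.5213 0.2822 0.0323] [  3.9   2.9 169.6]
disc [318.8 130.1] [311 121  17  19 257] [0.4643 0.29   0.0323] [ 61.5   2.  169.6]
strip [317.7  43.3] [300  36  36  16 349] [0.4067 0.298  0.0323] [119.5   1.1 169.5]
[314.10390561 313.06341288] [314.10390561 313.06341288]
```

View pics/c4.png

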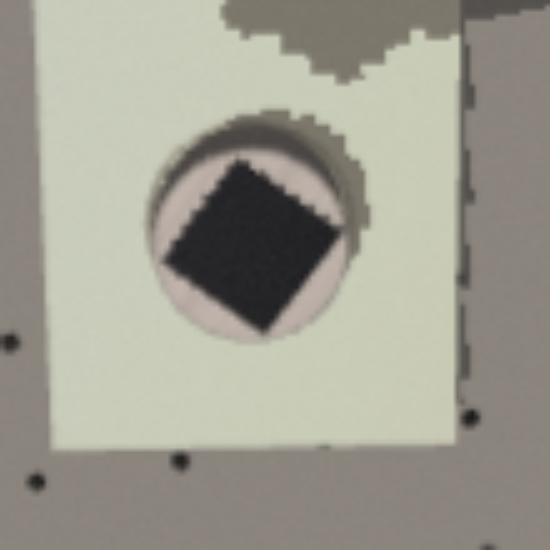

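Call:
drive_tool(targets="2 1 30 0 0 0; 4 2 70 0 0 0; 4 2 110 0 0 0; 4 2 145 0 0 0; 4 2 165 0 0 0; 4 2 178 0 0 0; 4 2 184 0 0 0; 4 2 184 0 0 0; 4 2 184 0 0 0", hand=50)

```text
t: 4.25
position: [0.5211, 0.283, 0.0182]
orientation: [179.9, 0.1, 171.4]
wrist_force: [-0.3, -0.0, 0.3]
width: 0.05
```

```bash
python3 - <<'E'
from h import *
s,_=snap('wrist','w3.png'); print(s['t'],s['position'],s['orientation'],s['wrist_force'],s['width'])
E
```

```text
4.25 [0.5211243  0.28297702 0.01824765] [1.79929800e+02 7.10718496e-02 1.71373976e+02] [-0.3422456  -0.00587171  0.26588054] 0.050040717222483835
```

View pics/w3.png

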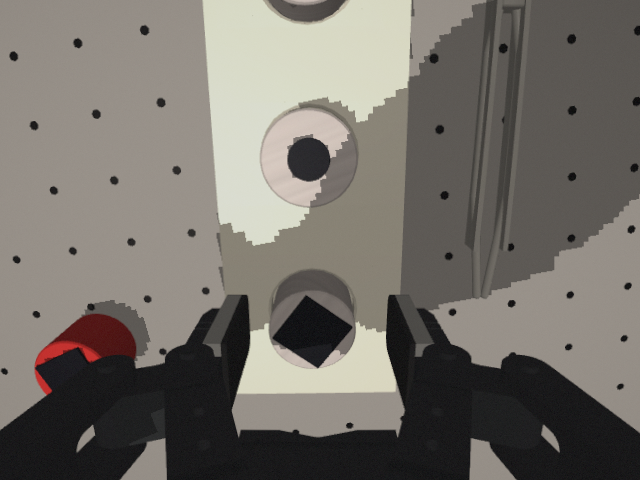

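Stub centre is at u=312, while the pads' middle is at u=318, so I'll shift 2 mm along tool −y and close.

Call:
drive_tool(targets="0 -2 0 0 0 0; 0 -2 0 0 0 0; 0 -2 0 0 0 0")

```text
t: 4.68
position: [0.5203, 0.2806, 0.0174]
orientation: [180.0, 0.0, 171.4]
wrist_force: [-0.2, 0.1, 0.3]
width: 0.0498
```

Call:
drive_tool(targets="0 0 0 0 0 0; 0 0 0 0 0 0; 0 0 0 0 0 0; 0 0 0 0 0 0; 0 0 0 0 0 0; 0 0 0 0 0 0", hand=22, force=40)

```text
t: 5.42
position: [0.5205, 0.2807, 0.0175]
orientation: [180.0, 0.0, 171.4]
wrist_force: [-1.2, 0.5, 3.1]
width: 0.0282
```

```bash
python3 - <<'E'
from h import *
s,_=snap('wrist','w4.png'); print(s['t'],s['position'],s['orientation'],s['wrist_force'],s['width'])
E
```

```text
5.425 [0.52046784 0.28073733 0.01749982] [1.79983396e+02 2.35292960e-02 1.71371262e+02] [-1.20298216  0.50692773  3.07195305] 0.028245165024394614
```

View pics/w4.png

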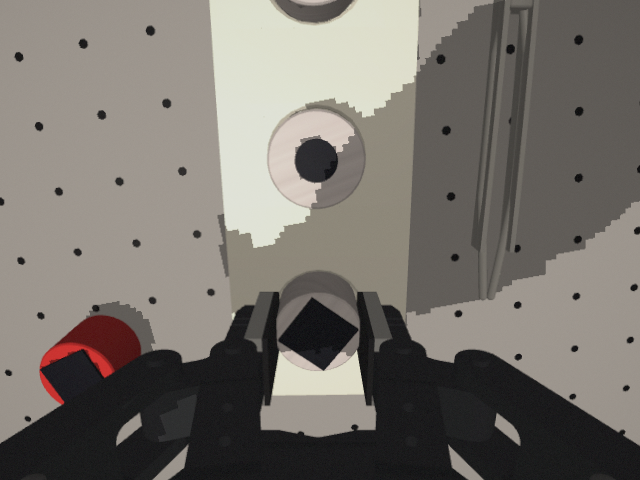

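Gripped. I'll lift and check.

Call:
drive_tool(targets="0 0 -3 0 0 0; 0 0 -8 0 0 0; 0 0 -20 0 0 0; 0 0 -45 0 0 0; 0 0 -80 0 0 0; 0 0 -115 0 0 0; 0 0 -140 0 0 0; 0 0 -150 0 0 0; 0 0 -150 0 0 0; 0 0 -150 0 0 0")

```text
t: 6.72
position: [0.5196, 0.2803, 0.1659]
orientation: [-179.9, -0.1, 171.4]
wrist_force: [0.1, 0.3, -1.5]
width: 0.0278
```

```bash
python3 - <<'E'
from h import *
s,_=snap('wrist','w5.png'); print(s['t'],s['position'],s['orientation'],s['wrist_force'],s['width'])
import json; json.dump({k:np.array(v).tolist() for k,v in s.items()},open('s_w5.json','w'))
E
```

```text
6.725 [0.51960162 0.28026083 0.16591373] [-1.79907896e+02 -1.08468823e-01  1.71358437e+02] [ 0.14147873  0.25738429 -1.48972876] 0.02781519786520788
```

View pics/w5.png

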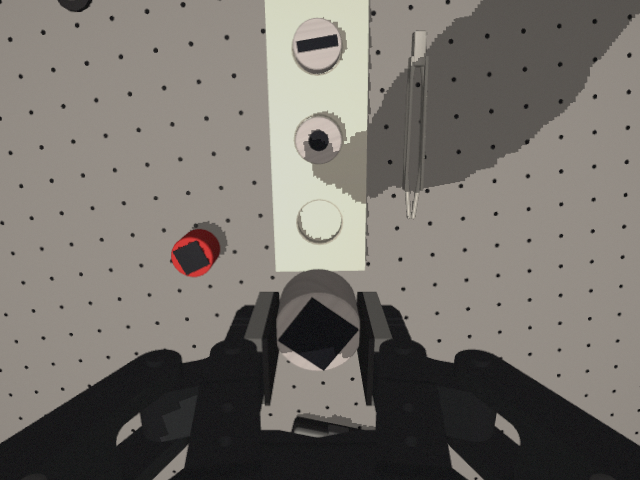

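The stub is in hand, chip up at (318,333), and its recess is empty. Next, hover over pocket1 at the same camera depth as in the stub measurement.

Call:
drive_tool(targets="-10 -23 -20 0 0 0; -26 -60 -40 0 0 0; -44 -104 -57 0 0 0; -63 -148 -57 0 0 0; -82 -192 -57 0 0 0; -101 -236 -57 0 0 0; -119 -280 -57 0 0 0; -135 -318 -57 0 0 0; -144 -338 -57 0 0 0; -147 -345 -57 0 0 0; -147 -345 -57 0 0 0; -147 -345 -57 0 0 0")

```text
t: 8.28
position: [0.6137, -0.0814, 0.2243]
orientation: [180.0, -0.0, 171.4]
wrist_force: [-0.5, -0.0, -1.3]
width: 0.0286
```

```bash
python3 - <<'E'
from h import *
s,im=snap('wrist','w6.png'); print(s['t'],s['position'],s['orientation'],s['joint_positions'].round(1),s['wrist_force'],s['width'])
import json; json.dump({k:np.array(v).tolist() for k,v in s.items()},open('s_w6.json','w'))
g=onz('wrist',(320,208),.053,s)
E
```

```text
8.275 [ 0.61373169 -0.08135933  0.22434831] [ 1.79984115e+02 -3.93112694e-06  1.71441979e+02] [   6.9   22.7   16.7   -0.   -84.  -105.4] [-0.45647846 -0.02856148 -1.29427592] 0.028614064480665835
```

View pics/w6.png

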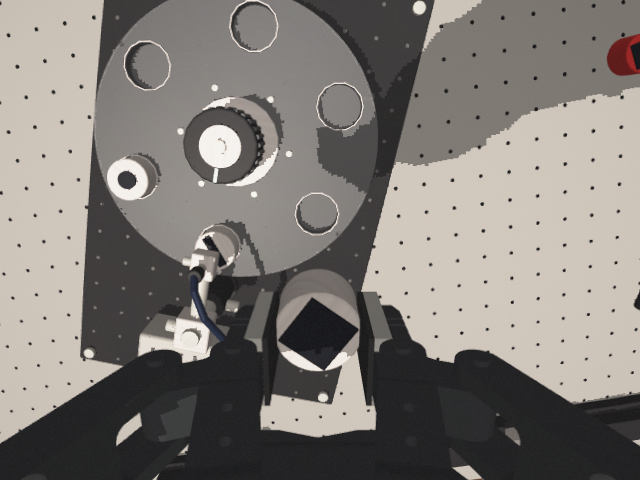

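```bash
python3 - <<'E'
from h import *; import json
s=json.load(open('s_w6.json')); im=cv2.cvtColor(cv2.imread('pics/w6.png'),cv2.COLOR_BGR2RGB)
C={}
for n,uv in dict(p1=(317,213),p2=(340,106),p3=(254,26),p4=(147,65)).items():
  for th in (140,170):
    c,r,k=rim('wrist',im,uv,.053,s,th=th); C[n]=c; d=np.r_[c,.053]-s['position']; print(n,th,c.round(4),round(r,4),k,(pose(s)[:3,:3].T@d*1000).round(2))
s5=json.load(open('s_w5.json'))
# held stub chip in tool coords, plane tool z=-14.8mm
g=cv2.cvtColor(im,cv2.COLOR_RGB2GRAY)
for ss in [s]:
    print(onz('wrist',(318.3,333.5),ss['position'][2]+.0148,ss)-ss['position'])
    p=onz('wrist',(318.3,333.5),ss['position'][2]+.0148,ss); print((pose(ss)[:3,:3].T@(p-np.array(ss['position']))*1000).round(2))
E
```

```text
p1 140 [ 0.6141 -0.0811] 0.0163 267 [ -0.37   0.27 171.35]
p1 170 [ 0.6142 -0.0812] 0.0163 179 [ -0.41   0.19 171.35]
p2 140 [ 0.5391 -0.0532] 0.0163 244 [ 77.98  16.65 171.35]
p2 170 [ 0.5391 -0.0533] 0.0163 164 [ 77.95  16.6  171.35]
p3 140 [ 0.4775 -0.1044] 0.0162 329 [131.33 -43.06 171.34]
p3 170 [ 0.4776 -0.1043] 0.0162 234 [131.24 -43.01 171.34]
p4 140 [ 0.4909 -0.1832] 0.0163 302 [ 106.3  -119.07  171.32]
p4 170 [ 0.4909 -0.1832] 0.0163 222 [ 106.32 -119.07  171.32]
[0.00060829 0.00146386 0.0148    ]
[ -0.38   1.54 -14.8 ]
```

Both estimates, the direct in-hand one and the transfer from the pick, give a move of (0, −1.3) mm. I'll descend to about 10 mm above the mouth and check.

Call:
drive_tool(targets="0 -1.3 20 0 0 0; 0 -1.3 55 0 0 0; 0 -1.3 90 0 0 0; 0 -1.3 120 0 0 0; 0 -1.3 140 0 0 0; 0 -1.3 149 0 0 0; 0 -1.3 149 0 0 0; 0 -1.3 149 0 0 0; 0 -1.3 149 0 0 0")

```text
t: 9.45
position: [0.6142, -0.0838, 0.0763]
orientation: [180.0, 0.1, 171.4]
wrist_force: [0.7, -0.2, 0.2]
width: 0.0283
```

```bash
python3 - <<'E'
from h import *
s,im=snap('wrist','w7.png'); print(s['t'],s['position'],s['orientation'],s['wrist_force'],s['width'])
d=np.array([.6142,-.0812,.053])-s['position']; print((pose(s)[:3,:3].T@d*1000).round(2))
snap('scene','sc7.png'); a=cv2.imread('pics/sc7.png'); cv2.imwrite('pics/c7.png',cv2.resize(a[180:290,180:360],None,fx=4,fy=4,interpolation=cv2.INTER_CUBIC))
E
```

```text
9.45 [ 0.61419546 -0.08375595  0.07633827] [1.79979428e+02 1.04174827e-01 1.71369239e+02] [ 0.68028371 -0.15059944  0.15439664] 0.0283006387073601
[ 0.42  2.52 23.34]
```

View pics/w7.png

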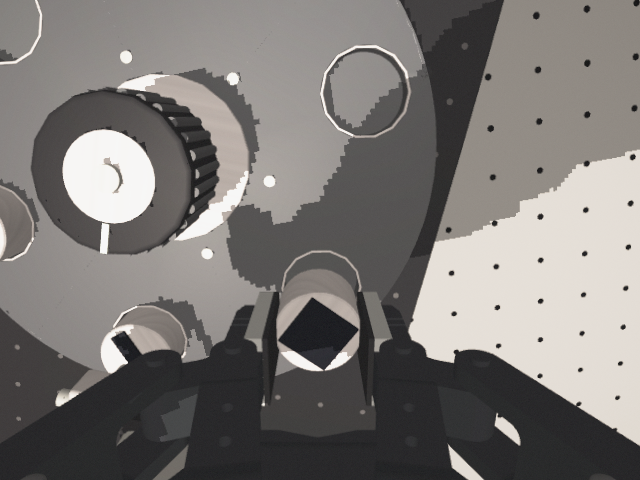

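View pics/c7.png

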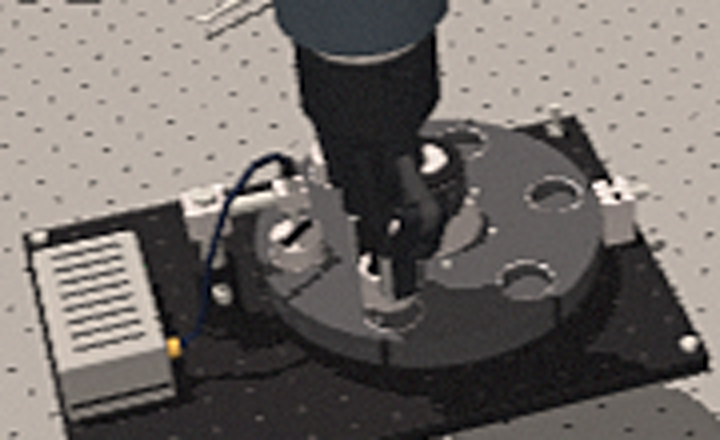

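```bash
python3 - <<'E'
from h import *
s=env.get_state(); print(s['t'],s['position'])
im=cv2.cvtColor(cv2.imread('pics/w7.png'),cv2.COLOR_BGR2RGB)
g=cv2.cvtColor(im,cv2.COLOR_RGB2GRAY)
m=np.zeros_like(g); m[245:290,278:366]=1
gg=g.astype(float); bg=cv2.medianBlur(g,15); v,u=np.nonzero((m>0)&((gg-bg)>25)); 
P=np.array([onz('wrist',(a,b),.053,s)[:2] for a,b in zip(u,v)])
c=np.array([.614,-.081])
for i in range(10):
    r=np.hypot(*(P-c).T); k=abs(r-.0163)<(.004 if i<3 else .0012); Q=P[k]; d=Q-c; r=r[k]
    J=-d/r[:,None]; c=c-np.linalg.lstsq(J,r-.0163,rcond=None)[0]
print(c,k.sum(),len(k)); T=pose(s)[:3,:3].T; print((T@(np.r_[c,.053]-s['position'])*1000).round(2))
c2,r2,n2=rim('wrist',im,(365,91),.053,s,th=150); print('p2',c2,r2)
E
```

```text
9.55 [ 0.61394005 -0.08380041  0.07593814]
[ 0.61372942 -0.08103836] 329 329
[ 0.65  2.69 22.94]
p2 [ 0.53881453 -0.05338384] 0.01629892123130603
```

Call:
drive_tool(targets="1 1.1 0 0 0 0; 1 1.1 5 0 0 0; 1 1.1 7 0 0 0; 1 1.1 7 0 0 0")

```text
t: 10.05
position: [0.6126, -0.0826, 0.0679]
orientation: [-180.0, -0.0, 171.4]
wrist_force: [-0.3, -0.8, -0.2]
width: 0.0281
```

```bash
cat > m.py <<'E'
from h import *
import sys
s,im=snap('wrist',sys.argv[1]+'.png'); print(s['t'],s['position'],s['orientation'],s['wrist_force'],s['width'])
g=cv2.cvtColor(im,cv2.COLOR_RGB2GRAY)
m=np.zeros_like(g); m[int(sys.argv[2]):290,270:370]=1
gg=g.astype(float); bg=cv2.medianBlur(g,15); v,u=np.nonzero((m>0)&((gg-bg)>25)); 
P=np.array([onz('wrist',(a,b),.053,s)[:2] for a,b in zip(u,v)])
c=np.array([.614,-.081])
for i in range(10):
    r=np.hypot(*(P-c).T); k=abs(r-.0163)<(.004 if i<3 else .0012); Q=P[k]; d=Q-c; r=r[k]
    J=-d/r[:,None]; c=c-np.linalg.lstsq(J,r-.0163,rcond=None)[0]
T=pose(s)[:3,:3].T; print(c,k.sum(),len(k),(T@(np.r_[c,.053]-s['position'])*1000).round(2))
cv2.imwrite('pics/%sc.png'%sys.argv[1],cv2.resize(cv2.imread('pics/%s.png'%sys.argv[1])[230:380,240:400],None,fx=4,fy=4))
E
python3 m.py w8 250
```

```text
10.05 [ 0.61255172 -0.08259891  0.06786607] [-1.79988750e+02 -4.38096589e-02  1.71363495e+02] [-0.2939959  -0.77748654 -0.23412914] 0.028146137853955876
[ 0.61409939 -0.08099985] 286 286 [-1.3   1.82 14.86]
```

View pics/w8c.png

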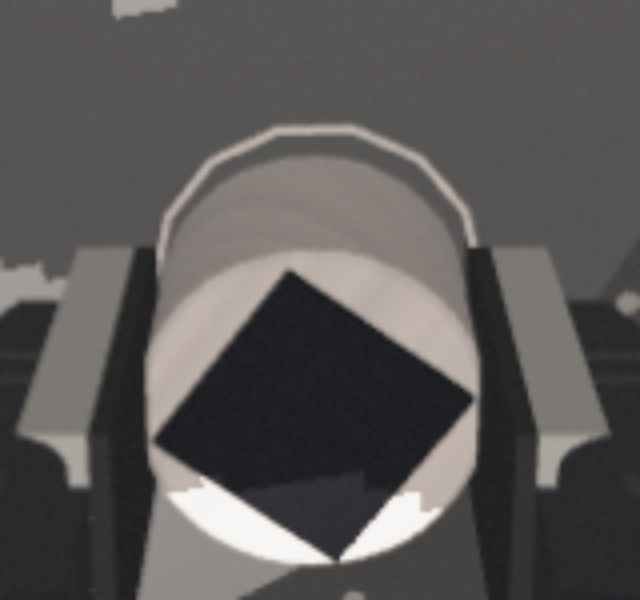

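Laterally the fit is within 0.3 mm. Along tool x the estimates differ by 0 to −0.9 mm, so I'll shift −0.5 and lower slowly while watching the force.

Call:
drive_tool(targets="-0.5 0.2 0 0 0 0; -0.5 0.2 1 0 0 0; -0.5 0.2 3 0 0 0; -0.5 0.2 5 0 0 0; -0.5 0.2 6 0 0 0; -0.5 0.2 6 0 0 0")

```text
t: 10.85
position: [0.6132, -0.0825, 0.0622]
orientation: [-180.0, -0.0, 171.4]
wrist_force: [0.4, -0.0, -0.4]
width: 0.0283
```

```bash
python3 m.py w9 250
```

```text
10.85 [ 0.61321832 -0.08245235  0.06215186] [-1.79999598e+02 -1.43750814e-02  1.71361208e+02] [ 0.36118615 -0.01301114 -0.40406214] 0.028284860051980873
[ 0.61398214 -0.0809835 ] 260 260 [-0.54  1.57  9.15]
```

View pics/w9c.png

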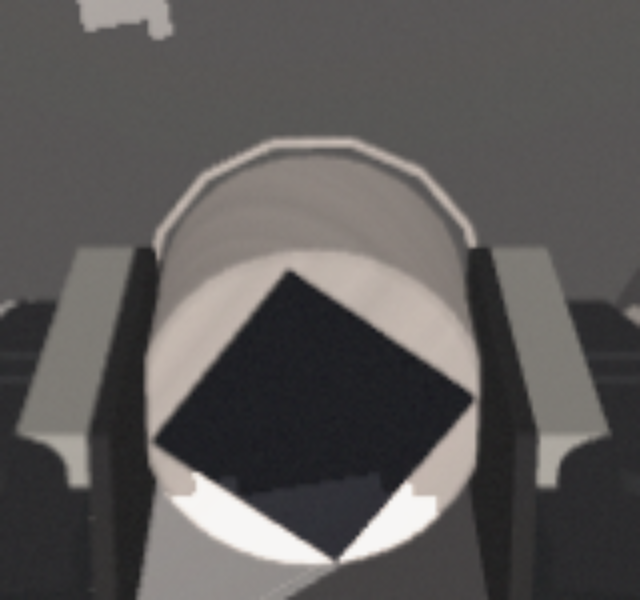

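The alignment now matches the in-hand reference to 0.2 mm and there is no contact force. I'll lower further.

Call:
drive_tool(targets="0 0 1.5 0 0 0; 0 0 3 0 0 0; 0 0 4.5 0 0 0; 0 0 6 0 0 0; 0 0 6 0 0 0")

```text
t: 11.52
position: [0.6132, -0.0825, 0.0561]
orientation: [-180.0, -0.0, 171.4]
wrist_force: [0.0, -0.5, -1.1]
width: 0.0281
```

Call:
drive_tool(targets="0 0 0.5 0 0 0; 0 0 1 0 0 0; 0 0 1 0 0 0")

```text
t: 11.9
position: [0.6133, -0.0825, 0.0553]
orientation: [-180.0, -0.0, 171.4]
wrist_force: [-0.8, -0.3, -0.7]
width: 0.0285
```

Call:
drive_tool(targets="0 0 0.5 0 0 0; 0 0 1 0 0 0; 0 0 1 0 0 0")

```text
t: 12.28
position: [0.6135, -0.0825, 0.0546]
orientation: [-180.0, 0.0, 171.4]
wrist_force: [-0.2, 0.1, 1.0]
width: 0.0282
```

Call:
drive_tool(targets="0 0 0.5 0 0 0; 0 0 0.5 0 0 0")

```text
t: 12.52
position: [0.6136, -0.0827, 0.0545]
orientation: [-180.0, 0.1, 171.4]
wrist_force: [-1.0, -1.9, 4.9]
width: 0.0284
```

```bash
python3 m.py w10 250
```

```text
12.525 [ 0.61361616 -0.08270463  0.05449099] [-1.79980980e+02  5.84662107e-02  1.71374360e+02] [-1.03424658 -1.91782986  4.87412248] 0.028416356000149162
[ 0.61430023 -0.08125882] 167 167 [-0.46  1.53  1.49]
```

View pics/w10c.png

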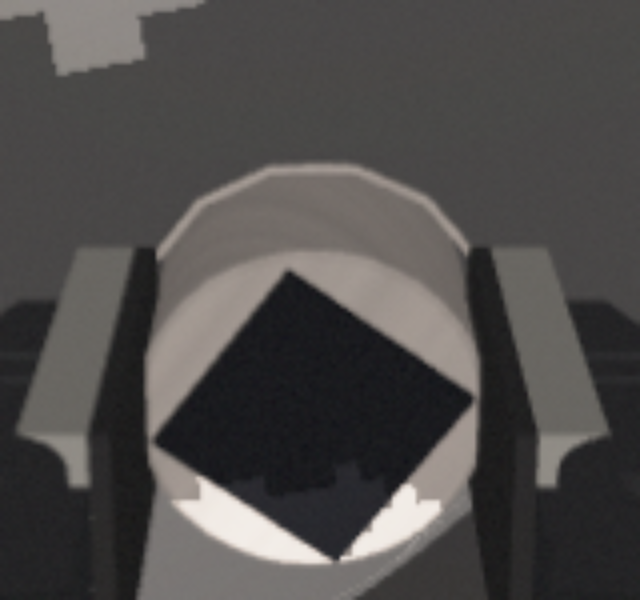

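Contact with the floor comes at the expected height (TCP 54.5 mm, 5 N), so the stub is home. I'll release it and rise, still at this yaw.

Call:
drive_tool(targets="0 0 0 0 0 0; 0 0 0 0 0 0; 0 0 0 0 0 0; 0 0 0 0 0 0", hand=44)

```text
t: 13.08
position: [0.6132, -0.0824, 0.0536]
orientation: [180.0, -0.0, 171.4]
wrist_force: [-0.2, 0.3, -0.2]
width: 0.0442
```

Call:
drive_tool(targets="0 0 -4 0 0 0; 0 0 -15 0 0 0; 0 0 -40 0 0 0; 0 0 -80 0 0 0; 0 0 -120 0 0 0; 0 0 -150 0 0 0; 0 0 -160 0 0 0; 0 0 -160 0 0 0; 0 0 -160 0 0 0")

```text
t: 14.2
position: [0.6126, -0.0823, 0.2122]
orientation: [-180.0, -0.2, 171.4]
wrist_force: [-0.5, 0.0, -0.5]
width: 0.044
```

```bash
python3 - <<'E'
from h import *; import json
s,im=snap('wrist','w11.png'); print(s['t'],s['position'],s['orientation'],s['joint_positions'].round(1),s['wrist_force'],s['width'])
json.dump({k:np.array(v).tolist() for k,v in s.items()},open('s_w11.json','w'))
E
```

```text
14.2 [ 0.61261184 -0.08231865  0.21222361] [-1.79992578e+02 -1.55239604e-01  1.71362107e+02] [   6.8   22.9   15.2   -0.   -82.5 -105.4] [-0.47999289  0.02537808 -0.54920111] 0.043967216214855366
```

View pics/w11.png

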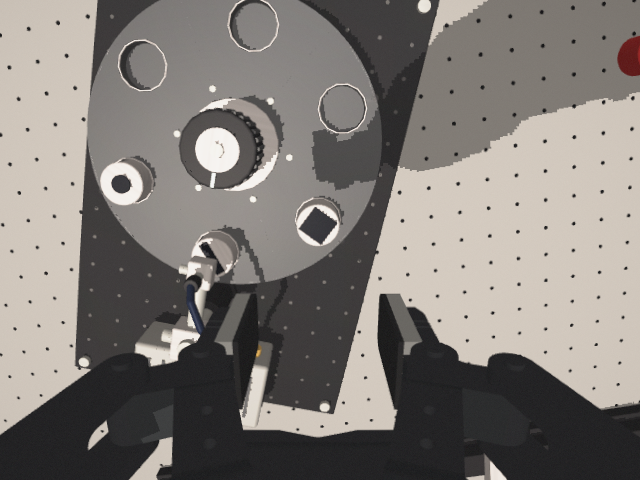

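The stub sits in pocket1, chip up, at (319,225). I'll verify its height while going over the knob, with the jaws turned 18° so they stay well off the probe through the sweep.

Call:
drive_tool(targets="10 -12 5 0 0 -4; 25 -28 10 0 0 -9; 40 -44 15 0 0 -14; 50 -56 20 0 0 -18; 53 -60 22 0 0 -18; 53 -60 22 0 0 -18; 53 -60 22 0 0 -18; 53 -60 22 0 0 -18", hand=64, force=60)

```text
t: 15.25
position: [0.5523, -0.1335, 0.1917]
orientation: [-180.0, 0.0, -170.6]
wrist_force: [0.4, 0.2, -0.0]
width: 0.0642
```

```bash
python3 - <<'E'
from h import *; import json
s11=json.load(open('s_w11.json')); im=cv2.imread('pics/w11.png'); g=cv2.cvtColor(im,cv2.COLOR_BGR2GRAY)
m=np.zeros_like(g); cv2.circle(m,(319,226),20,255,-1); m=((g<75)&(m>0)).astype('u1')
k,l,st,ce=cv2.connectedComponentsWithStats(m); i=1+st[1:,4].argmax(); print('chip px',ce[i],st[i], 'at .0693',onz('wrist',ce[i],.0693,s11), 'pred',proj('wrist',(.6142,-.0812,.0693),s11))
s,im=snap('wrist','w12.png'); print(s['t'],s['position'],s['orientation'],s['joint_positions'].round(1),s['width'])
json.dump({k:np.array(v).tolist() for k,v in s.items()},open('s_w12.json','w'))
E
```

```text
chip px [317.83118741 225.31044349] [300 207  37  37 699] at .0693 [ 0.61473154 -0.08130222  0.0693    ] pred [317.8626572  224.55589508]
15.25 [ 0.55230781 -0.13350516  0.19174567] [-1.79997859e+02  4.60865874e-03 -1.70631091e+02] [  2.2  17.5   4.4   0.  -76.9 -82.8] 0.06422353997590739
```

View pics/w12.png

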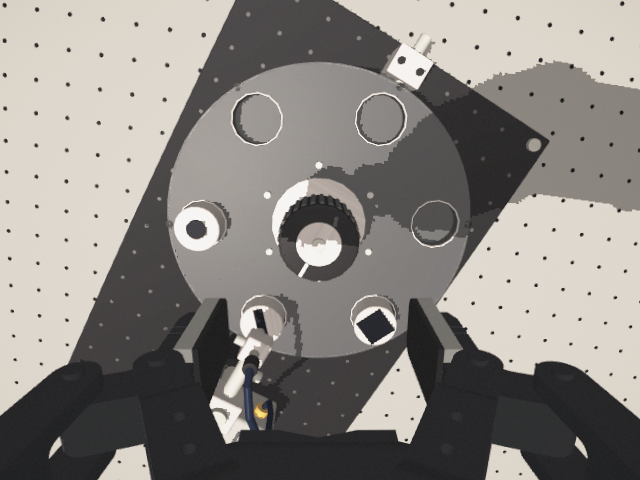

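The chip is within 0.8 px of the position predicted for a fully seated stub. The knob at (319,243) is centred between the jaws, so I'll go down and grip it.

Call:
drive_tool(targets="0 0 20 0 0 0; 0 0 55 0 0 0; 0 0 85 0 0 0; 0 0 105 0 0 0; 0 0 116 0 0 0; 0 0 120 0 0 0; 0 0 120 0 0 0; 0 0 120 0 0 0")

```text
t: 16.3
position: [0.5525, -0.1339, 0.0726]
orientation: [-180.0, 0.1, -170.6]
wrist_force: [0.5, -0.3, 0.0]
width: 0.0641
```

```bash
python3 - <<'E'
from h import *
s,im=snap('wrist','w13.png'); print(s['t'],s['position'],s['orientation'],s['wrist_force'],s['width'])
E
```

```text
16.3 [ 0.55249127 -0.13385892  0.07263895] [-1.79976745e+02  8.67874062e-02 -1.70627190e+02] [ 0.45579427 -0.30361899  0.00958501] 0.06413986625539375
```

View pics/w13.png

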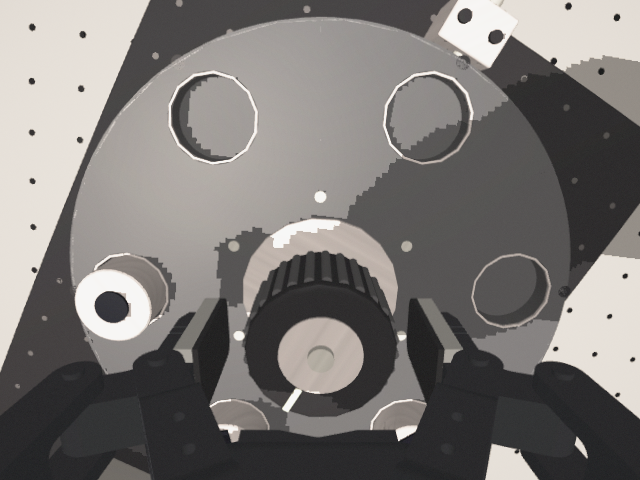

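The knob top is centred at (321,355), about 0.8 mm off the jaws' middle. I'll shift and close.

Call:
drive_tool(targets="0 0.8 0 0 0 0; 0 0.8 0 0 0 0; 0 0.8 0 0 0 0; 0 0.8 0 0 0 0; 0 0.8 0 0 0 0; 0 0.8 0 0 0 0", hand=38, force=60)

```text
t: 17.1
position: [0.5521, -0.1332, 0.0726]
orientation: [-180.0, 0.1, -170.6]
wrist_force: [-0.9, 0.3, 5.3]
width: 0.0462
```

Gripped at 46 mm. Now a slow 60° turn clockwise, which is positive about the tool's z.

Call:
drive_tool(targets="0 0 0 0 0 2; 0 0 0 0 0 6; 0 0 0 0 0 11; 0 0 0 0 0 17; 0 0 0 0 0 23; 0 0 0 0 0 29; 0 0 0 0 0 35; 0 0 0 0 0 41; 0 0 0 0 0 47; 0 0 0 0 0 52; 0 0 0 0 0 56; 0 0 0 0 0 59")

```text
t: 18.6
position: [0.552, -0.1334, 0.0726]
orientation: [180.0, 0.1, 130.3]
wrist_force: [-1.7, -0.7, 5.8]
width: 0.0458
```

Call:
drive_tool(targets="0 0 0 0 0 1; 0 0 0 0 0 1; 0 0 0 0 0 1; 0 0 0 0 0 1")

```text
t: 19.1
position: [0.552, -0.1334, 0.0726]
orientation: [180.0, 0.1, 129.4]
wrist_force: [-1.9, -1.1, 6.2]
width: 0.0456
```

```bash
python3 - <<'E'
from h import *
s,im=snap('wrist','w14.png'); print(s['t'],s['position'],s['orientation'],s['wrist_force'],s['ft_torque'],s['joint_positions'].round(1),s['width'])
E
```

```text
19.1 [ 0.55195034 -0.13337893  0.07263479] [1.79999507e+02 6.02484374e-02 1.29384447e+02] [-1.88171845 -1.09305984  6.20304514] [-0.21257716  0.70170832  0.04755533] [ 2.200e+00  2.220e+01 -7.100e+00  1.000e-01 -6.070e+01 -1.429e+02] 0.04555134327223568
```

View pics/w14.png

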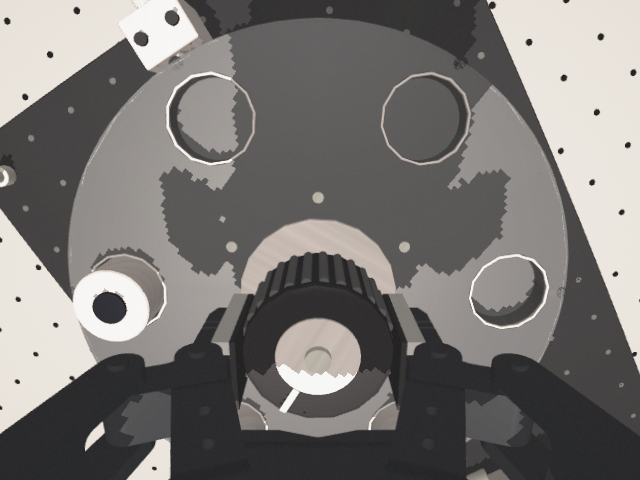

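The wheel turned with the gripper, since its pattern looks the same in the tool view, and little torque remains. I'll release and rise.

Call:
drive_tool(targets="0 0 0 0 0 0; 0 0 0 0 0 0; 0 0 0 0 0 0; 0 0 0 0 0 0; 0 0 0 0 0 0", hand=64)

```text
t: 19.77
position: [0.5518, -0.133, 0.0717]
orientation: [-180.0, -0.0, 129.4]
wrist_force: [0.2, -0.5, 0.0]
width: 0.0637
```

Call:
drive_tool(targets="0 0 -10 0 0 0; 0 0 -35 0 0 0; 0 0 -70 0 0 0; 0 0 -105 0 0 0; 0 0 -140 0 0 0; 0 0 -170 0 0 0; 0 0 -180 0 0 0; 0 0 -180 0 0 0; 0 0 -180 0 0 0")

```text
t: 20.9
position: [0.5512, -0.1328, 0.2504]
orientation: [-179.9, -0.1, 129.4]
wrist_force: [-0.8, 0.0, -0.0]
width: 0.0638
```

```bash
python3 - <<'E'
from h import *
s,im=snap('wrist','w15.png'); print(s['t'],s['position'],s['orientation'],s['wrist_force'],s['width'])
import json; json.dump({k:np.array(v).tolist() for k,v in s.items()},open('s_w15.json','w'))
snap('scene','sc15.png'); a=cv2.imread('pics/sc15.png'); cv2.imwrite('pics/c15.png',cv2.resize(a[190:310,180:370],None,fx=4,fy=4,interpolation=cv2.INTER_CUBIC))
E
```

```text
20.9 [ 0.55117373 -0.13284287  0.25035452] [-1.79907990e+02 -1.11956151e-01  1.29361741e+02] [-0.80038984  0.04199107 -0.04970331] 0.06379372904434463
```

View pics/w15.png

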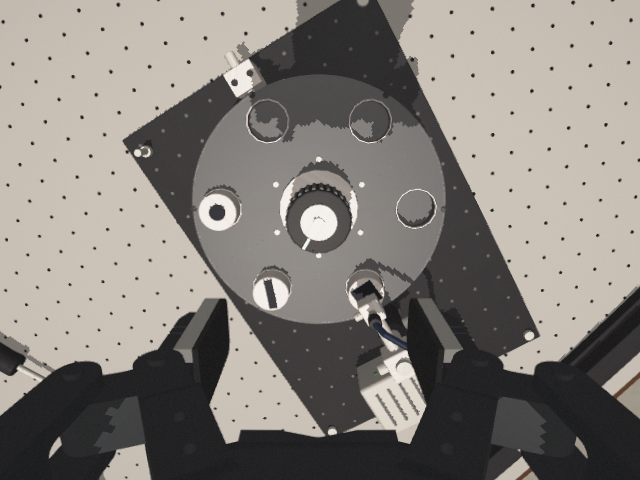

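View pics/c15.png

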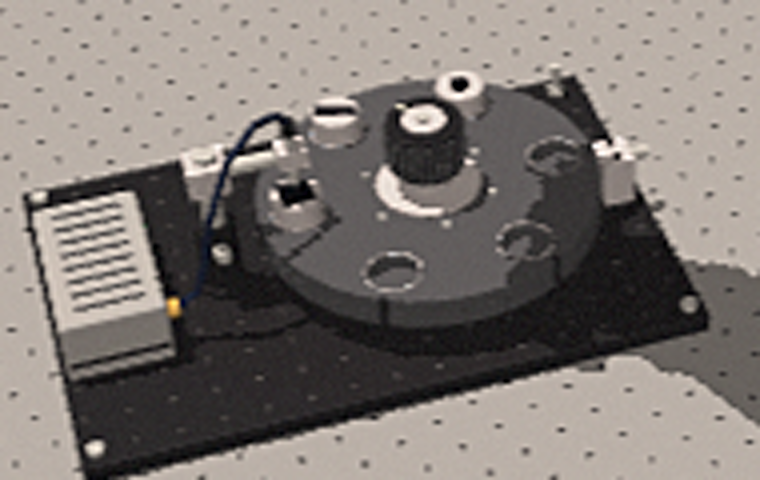

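The square stub is now under the probe, at (366,288) in the wrist view, and the strip and round stubs are one pocket on. Next I'll check the wheel angle and the rest of the bench.

```bash
python3 - <<'E'
from h import *; import json
s=json.load(open('s_w15.json')); im=cv2.cvtColor(cv2.imread('pics/w15.png'),cv2.COLOR_BGR2RGB)
C={}
for n,uv in dict(p2=(415,209),p3=(370,121),p4=(268,121)).items():
    c,r,k=rim('wrist',im,uv,.053,s,th=140); C[n]=c; print(n,c.round(4),round(r,4),k)
old=dict(p2=(.5391,-.0532),p3=(.4775,-.1043),p4=(.4909,-.1832))
a=lambda C,i,j: np.degrees(np.arctan2(*(np.array(C[i])-C[j])[::-1]))
for i,j in(('p2','p3'),('p2','p4'),('p3','p4')): print(i,j,((a(C,i,j)-a(old,i,j)+180)%360-180).round(2))
snap('top','top15.png')
a0=cv2.imread('pics/top0.png');b=cv2.imread('pics/top15.png'); cv2.imwrite('pics/tops.png',cv2.resize(np.vstack([b[110:345,130:460]]),None,fx=2.3,fy=2.3))
E
```

```text
p2 [ 0.6149 -0.0821] 0.0162 204
p3 [ 0.54   -0.0539] 0.0163 75
p4 [ 0.4781 -0.1048] 0.0162 117
p2 p3 -60.28
p2 p4 -60.23
p3 p4 -60.24
```

View pics/tops.png

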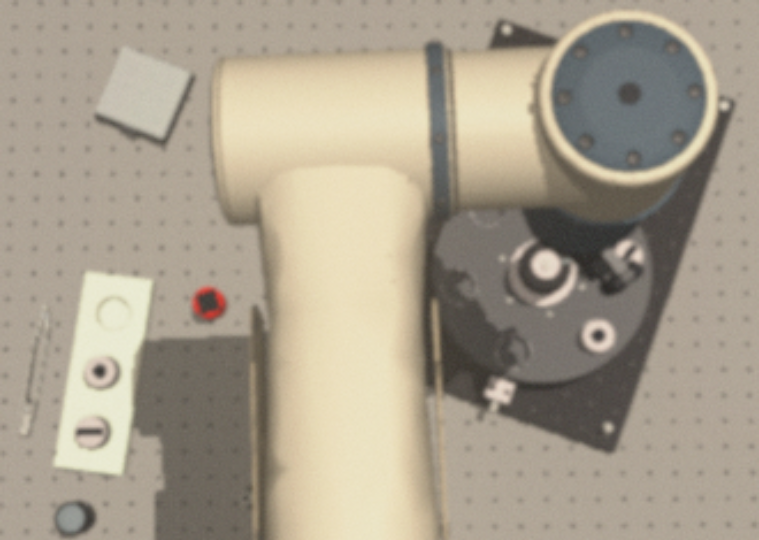

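View pics/sc15.png

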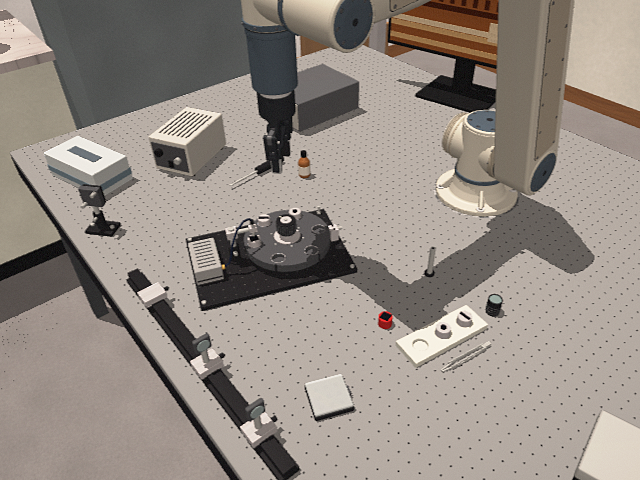

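```bash
python3 -c "
from h import *
print(env.get_state()['t'],env.sign_off())"
```

```text
the job is handed in; nothing more can be done
21.05 None
```

The stub with the square chip is in pocket1, chip up and fully home. The wheel is on by one click, so that stub now rests under the probe. I handed the job in at 21 s.

**Loading:** I lowered the stub until it touched the pocket floor, with about 5 N at the expected height, and only then opened the gripper. Afterwards the chip was within 0.8 px of where a fully seated stub should appear.

**Turning:** I gripped the knob, turned it 60° clockwise, let go and rose clear. The pocket rims then showed a turn of 60.2–60.3°, within the detent's 1°. The robot was touching nothing when I handed in.

**Rest of the bench:** The last pictures show the other two rack stubs, both wheel stubs, the red look-alike and the other visible things on the bench in their places.

**Where readings disagreed:** At the first check above the pocket the arm was about 1 mm off where I had aimed it, and I corrected that before inserting. The top camera's first rough knob position also differed by about 4 mm from the wrist camera's, and I used the wrist camera's. No check failed.

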